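Start and screw home the oil tank's filler cap

TASK

Close the oil tank: pick up the aluminium filler cap, set it on the tank's threaded filler neck and screw it clockwise until it is fully home on the neck's flange, level, then let go. It only starts one way: a cap turned clockwise on top of the thread runs against a stop, so turn it backward (anticlockwise) until you feel the lugs drop into the thread starts, then drive it forward. Leave the grease tub, the bearing and the hex key where they are.

Things in the scene. Friction and masses are not known exactly. Their poses are not given: they have to be found in the camera images.
- cap_bar (a point): Loose aluminium filler cap, 0.21 to 0.39 kg, 105 mm tall: a ribbed round cup (76 mm across, 71 mm high, open below) with an upright bar grip on its flat top. This point is the bar's middle, on the cap's axis, 88 mm above the lower rim, 17 mm above the cup's flat top. Bar: 64 mm along this frame's x, 16 thick along y, 34 high along z. It stands upright, at any yaw, left or right of the tank.
- cap_rim (a point): Centre of the cap's open mouth, at its lower rim; axes as for the bar. The cup is 66 mm deep: 66 mm wide up to 26 mm from the rim, a 51 mm guide bore above. Just inside the mouth three lugs, 120 degrees apart (one under the +x end of the bar), each 20 degrees wide, reach in to the same 51 mm, 2 to 8.5 mm above the rim. Held only loosely by the bar, the cap can drop by its own weight while it is turned.
- neck_seat (a point): The tank is a fixed grey cast box, 84 mm (x) by 122 mm (y), with a filler neck standing on an 82 mm round flange on top. This point is on the neck's axis, on top of the flange, 60 mm above the work surface. With the cap fully home its rim rests here and the bar's middle is 88 mm above. The thread's turn is NOT given by this frame and differs each time.
- neck_tip (a point): Top of the steel neck, 64 mm above the flange: a 48 mm round pilot, tapering from 54 mm above the flange to 32 mm across here. Round it, 62 mm across, runs a coarse right-hand thread with three starts 120 degrees apart, entered through three gaps 35 degrees wide. Lugs set on at random rest on the thread's flat crown (bar about 107 to 110 mm above the seat). Axes as the tank's, not the thread's.
- tank: The tank; origin under its centre. Cap on the crown: clockwise (from above) it meets a stop dog within 90 degrees; anticlockwise the lugs drop about 11 mm within 90 degrees (bar then 94 to 97 mm above the seat) and meet the dogs' backs up to 15 degrees later. From there, turned clockwise, it sinks 5.7 mm per rad by its weight, is home after about 65 to 85 degrees, and tight some 35 degrees later.
- grease_tub: Bystander: white open grease tub, 67 mm wide, 52 mm high, origin under its centre. It stands on the other side of the tank from the cap.
- spare_bearing: Bystander: ball bearing lying flat, 52 mm wide, 15 mm high, origin under its centre.
- hex_key: Bystander: hex key lying flat, 124 mm long, 36 mm wide, 6 mm high, origin under its centre.

How it is judged (in metres and radians):
On the way:
1. the cap is over the neck, level, its lugs dropped into the thread (bar less than 100 mm above the seat) (horizontal distance between cap_bar and neck_seat below 0.006 m and z of cap_bar in the frame of neck_seat below 0.1 m and angle between cap_bar's own z axis and vertical below 0.12 rad), for 0.1 s.
At the end, for the whole second after the job is handed in: The cap is screwed fully home: its bar is within 1.5 mm of 88 mm above the seat, within 4 mm of the neck's axis, level within 0.05 rad, and released (horizontal distance between cap_bar and neck_seat below 0.004 m and z of cap_bar in the frame of neck_seat between 0.086 and 0.0895 m and angle between cap_bar's own z axis and vertical below 0.05 rad); the robot touches nothing.
It fails at once if the grease tub, the bearing or the hex key is moved more than 30 mm (distance of any of grease_tub, spare_bearing, hex_key from where it was at the start of the episode above 0.03 m).
It also fails if it takes over 64 s, if anything falls off the work surface, if the arm or the gripper's body presses on something with over 40 N, if the wrist force passes 120 N, or if a joint passes its speed limit or range.

ROBOT

A 6-joint arm with a two-finger parallel gripper is mounted at the origin on a cart in front of the work surface, level with it; the furniture and walls round the work are solid. World frame = base frame: x ahead of the robot, y to its left, z up, the work surface at z = 0. Lengths are in m, angles in degrees, forces in N, time in s.
With the tool pointing down it reaches from about 0.4 to 0.825 m from the base axis. Payload 7 kg.
Tool frame: the origin (TCP) lies on the centre line of the jaws, within the pads' length; the fingertips stand 22 mm ahead of it and the grasp point (between the pads) lies 3 mm ahead of it; z points along the fingers, y is the line along which they close (so a half turn about z gives the same grasp; the last joint's range is limited). The gripper opens to 88 mm and grips with 3 to 60 N. Pads are 19 mm wide; open, the fingers measure 130 mm over their backs; the gripper's body (78 mm by 193 mm) begins 47 mm behind the grasp point.
Start: joints at [-53.623, 20.546, 0.682, 0, -70.136, -16.507], TCP at [0.229, -0.635, 0.225] pointing down, gripper open.
Joint ranges: [-176.03, 176.03], [-82.01, 121.73], [-58.28, 71.71], [-173.87, 95.51], [-174.79, -0.11], [-173.66, 173.66]. Speed limits (degrees/s): [136.94, 136.94, 172.46, 180, 180, 180].

INTERFACE

Orientations are given as [roll, pitch, yaw] about the fixed x, y, z axes, in that order (R = Rz(yaw) Ry(pitch) Rx(roll)).
In Python, from plant import get_state, cams, r gives the robot as it stands.
- The arm moves only by the tool apply_moves, never from a script. Its argument "targets" is a list of rows, each an object with "dp": the shift along the world's x, y, z in m, a list of three; "yaw": the turn about the world's z in degrees. In form: [{"dp": [x, y, z], "yaw": yaw}, ...]. A call has 1 to 20 rows; each row is the pose to reach, as a shift and turn from the pose commanded when the call began; what a row does not reach only later rows make up. A row lasts 1/12 s, in which the tool goes at most 41.7 mm and 7.16 degrees, less where a joint would pass 70% of its speed; a pose out of reach is approached as far as the arm can. A call with a gripper value outside its range is refused whole. "grip" is the gripper command: -1 is fully open, 1 is shut, values between are in proportion, set as the call begins (left out, the last holds). The fingers move at their own pace and stop on an object; "squeeze" is the grip in N (left out, the last holds). Time passes only in rows, so rows that repeat a pose let the fingers close. It gives the time, the measured TCP pose, the force, the opening and the grip force at its end, in the units of the state.
- get_state(): the state, without advancing time (a new reading comes with each control period).
- cams.capture(name): name is "side" or "top"; returns a dict with "image" (400x640x3 uint8, red, green, blue), "range_z" (400x640 float32, m along the optical axis (not along the pixel's ray), 0 where there is no reading), "fx", "fy", "cx", "cy" (pixels), "R" (3x3) and "t" (3): a world point X has camera coordinates R X + t. Camera axes: x right, y down, z forward; pixel columns grow to the right and rows downward; lengths in m; the calibration is good to about 2 mm. A picture is of the moment at which its call begins.
- r.close_job(): hands the job in; it is judged then, once.
The state is a dict: "time_s": time; "joints": joint angles; "qd": joint speeds; "joint_torque": joint torques, N m; "tcp_pos": TCP position; "eef_rot": TCP orientation; "contact_force": force on the tool from outside, world axes, zero at the start; "moment": the same for the moment, N m; "gripper_width": finger opening in m; "gripper_force": force on a finger pad.
Only numpy, scipy, OpenCV 4.12 (cv2) and the standard library are available. Lean on these libraries where they do the work, as an engineer would, in place of code of your own. Each camera call takes 0.05 s, during which the arm holds its last target. There are 200 camera calls.

## Working session

There is one attempt and no reset: what is moved stays moved. The work goes in short steps, Python scripts to look and compute and a tool call to move; the robot and the scene stay as the last step left them, time stands still between calls to the robot, and variables do not carry over. Pictures are saved under pics/ and viewed, at most 10 in all, crops included, and the job is handed in when it is done.

Besides the shell and the picture viewer there is one more tool, called as name([rows], argument=value, ...), one row to a line, values as JSON. apply_moves: Moves the arm, as the interface text tells. Its arguments: {"type":"object","properties":{"targets":{"type":"array","items":{"type":"object","properties":{"dp":{"type":"array","items":{"type":"number"}},"yaw":{"type":"number"}}}},"grip":{"type":"number"},"squeeze":{"type":"number"}},"required":["targets"]}

```bash
mkdir -p pics
cat > h.py <<'E'
import numpy as np, cv2
from plant import get_state, cams, r
def cap(n,f):
    c=cams.capture(n); cv2.imwrite(f'pics/{f}.png',c['image'][:,:,::-1]); np.savez(f'pics/{f}.npz',**c); return c
def world(c):
    v,u=np.mgrid[0:400,0:640]; z=c['range_z']
    P=np.stack([(u-c['cx'])/c['fx']*z,(v-c['cy'])/c['fy']*z,z],-1)
    return (P-c['t'])@c['R']   # R^T (Xc - t)
E
python3 - <<'E'
from h import *
a=cap('top','t0');b=cap('side','s0')
for c in(a,b): print(c['fx'],c['R'].round(3).tolist(),(-c['R'].T@c['t']).round(3))
s=get_state();print(s)
E
```

```text
386.2125480027341 [[-0.007, -1.0, -0.022], [-0.999, 0.008, -0.053], [0.053, 0.022, -0.998]] [ 0.462 -0.094  1.168]
471.4911328478278 [[-0.944, -0.328, -0.015], [-0.217, 0.658, -0.721], [0.247, -0.677, -0.693]] [0.232 0.818 1.   ]
{'time_s': 0.1, 'joints': array([-5.36244472e+01,  2.05879523e+01,  6.40409048e-01, -1.72265575e-02,
       -7.01345392e+01, -1.65068069e+01]), 'qd': array([-0.00664888, -0.08398245,  0.12344665,  0.06780194,  0.05694978,
       -0.09695661]), 'joint_torque': array([-4.54158826e-04, -5.84162521e+01,  2.93749273e+01,  7.01536685e+00,
        1.01467530e-02, -9.03086902e-05]), 'tcp_pos': array([ 0.22924415, -0.63443518,  0.22422149]), 'eef_rot': array([ 1.79916699e+02, -7.79658636e-03, -1.60137114e+02]), 'contact_force': array([ 0.53292259, -0.00916533,  0.57639905]), 'moment': array([ 0.02649053, -0.01668859,  0.00091084]), 'gripper_force': 0.0, 'gripper_width': 0.08766324286455754}
```

View pics/t0.png

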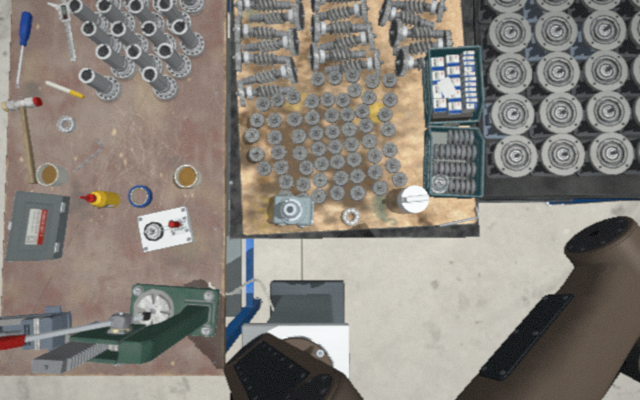

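View pics/s0.png

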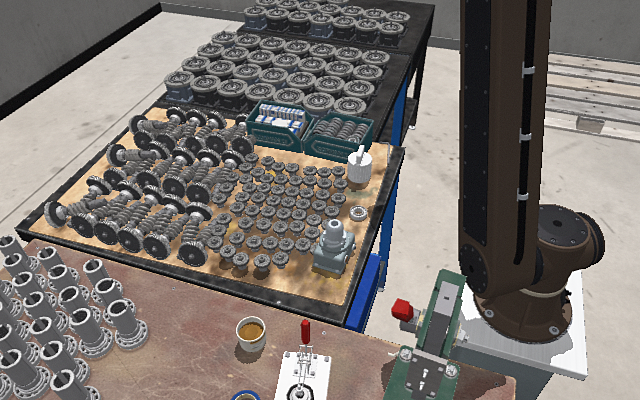

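The top view shows the tank at (291,208), the cap at (413,199) with its white bar, the bearing at (351,215), and green crates at (455,100) and (455,160). The side view has the cap at (360,165) and the tank at (333,250).

Run:
```python
from h import *
for n,boxes in (('t0',{'cap':(385,170,440,225),'tank':(265,185,325,240),'crate':(425,45,485,200)}),('s0',{'cap':(335,135,385,190),'tank':(300,210,365,285)})):
    c=dict(np.load(f'pics/{n}.npz'));W=world(c)
    for k,(u0,v0,u1,v1) in boxes.items():
        P=W[v0:v1,u0:u1].reshape(-1,3);P=P[(P[:,2]<.3)]
        print(n,k,'zmax',np.sort(P[:,2])[-5:].round(3))
        for lo,hi in ((.01,.05),(.05,.064),(.064,.078),(.078,.09),(.09,.112),(.115,.14)):
            Q=P[(P[:,2]>lo)&(P[:,2]<hi)]
            if len(Q)>4:
                m=(Q[:,:2].min(0)+Q[:,:2].max(0))/2
                (ce,sz,an)=cv2.minAreaRect((Q[:,:2]*1000).astype(np.float32))
                print(lo,hi,len(Q),'mean',Q.mean(0).round(4),'mid',m.round(4),'rect',np.round(ce,1),np.round(sz,1),round(an,1))
im=cv2.imread('pics/t0.png');im2=cv2.imread('pics/s0.png')
A=cv2.resize(im[165:245,250:450],(800,320),interpolation=cv2.INTER_CUBIC)
B=cv2.resize(im2[130:290,290:390],(400,640)[::1],interpolation=cv2.INTER_CUBIC)
B=cv2.resize(B,(175,280)); B2=cv2.resize(im2[135:195,330:390],(280,280),interpolation=cv2.INTER_CUBIC)
o=np.zeros((600,800,3),np.uint8);o[:320]=A;o[320:,:175]=B;o[320:,200:480]=B2;cv2.imwrite('pics/c0.png',o)
```

```text
t0 cap zmax [0.109 0.109 0.109 0.11  0.111]
0.01 0.05 419 mean [ 0.568  -0.3298  0.0347] mid [ 0.5453 -0.3491] rect [ 545.  -349.1] [162.2 123.8] 89.7
0.05 0.064 100 mean [ 0.5462 -0.3711  0.0562] mid [ 0.5433 -0.3649] rect [ 541.  -373.6] [ 80.6 145.1] 41.4
0.064 0.078 531 mean [ 0.5292 -0.3547  0.0719] mid [ 0.5431 -0.3617] rect [ 543.1 -369.1] [ 73.6 139.3] 45.5
0.078 0.09 81 mean [ 0.566  -0.3947  0.0823] mid [ 0.5552 -0.365 ] rect [ 545.7 -376.3] [ 55.5 131. ] 45.1
0.09 0.112 208 mean [ 0.5324 -0.3586  0.1031] mid [ 0.5553 -0.3601] rect [ 554.6 -358.4] [83.1 92.1] 3.1
t0 tank zmax [0.128 0.128 0.129 0.13  0.13 ]
0.01 0.05 655 mean [ 0.527  -0.0255  0.0378] mid [ 0.5038 -0.015 ] rect [504. -15.] [148.4 124.6] 88.8
0.05 0.064 523 mean [0.4904 0.0012 0.0558] mid [0.4914 0.0033] rect [491.4   3.4] [104.8  81. ] 89.4
0.064 0.078 53 mean [ 0.4918 -0.0046  0.0703] mid [0.491  0.0007] rect [491.1  -1.5] [64.4 73.6] 66.7
0.078 0.09 90 mean [ 0.4902 -0.0031  0.0818] mid [0.492  0.0035] rect [492.    3.5] [57.1 59.2] 89.6
0.09 0.112 11 mean [ 0.4871 -0.0122  0.1011] mid [ 0.4925 -0.0015] r
[... 1253 characters left out ...]
5656 -0.3801] rect [ 565.7 -373.4] [ 96.4 138.4] 8.9
s0 tank zmax [0.129 0.129 0.129 0.13  0.131]
0.01 0.05 1411 mean [ 0.535  -0.0242  0.033 ] mid [ 0.5355 -0.0583] rect [511.7 -40.4] [190.4 240.4] 18.2
0.05 0.064 448 mean [0.4872 0.0258 0.0562] mid [0.4928 0.0048] rect [492.9   4.2] [107.5  82.6] 88.1
0.064 0.078 95 mean [0.4858 0.0212 0.0703] mid [0.4901 0.0159] rect [488.5  12.1] [60.5 53.1] 28.4
0.078 0.09 118 mean [0.4892 0.0184 0.0827] mid [0.4935 0.009 ] rect [491.7  11.4] [60.4 47.7] 11.5
0.09 0.112 108 mean [0.4876 0.0195 0.101 ] mid [0.4923 0.0122] rect [488.3  15.9] [47.5 25.3] 21.0
0.115 0.14 186 mean [0.4916 0.0088 0.1223] mid [0.4932 0.0053] rect [493.3   5. ] [42.1 45.2] 68.1
```

View pics/c0.png

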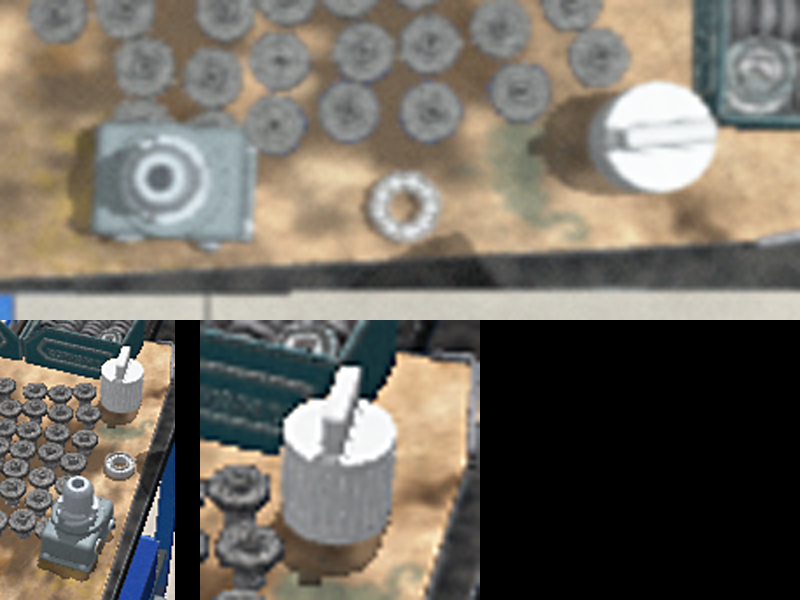

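The crop shows a white cap with its bar running close to image-horizontal, from (612,138) to (712,130), so the bar is nearly along world y. The neck top is at (160,178) and the bearing at (403,207).

```bash
cat >> h.py <<'E'
def barfit(c,c0,rad=.045,zb=(.094,.115),zt=(.066,.077)):
    W=world(c);d=np.hypot(W[...,0]-c0[0],W[...,1]-c0[1])
    out=[]
    for lo,hi in (zt,zb):
        m=((d<rad)&(W[...,2]>lo)&(W[...,2]<hi)).astype(np.uint8)
        n,l,st,_=cv2.connectedComponentsWithStats(m);
        P=W[m>0]
        ce,sz,an=cv2.minAreaRect((P[:,:2]*1000).astype(np.float32))
        x=P[:,:2]-P[:,:2].mean(0);w,V=np.linalg.eigh(x.T@x);v=V[:,1]
        print(lo,hi,len(P),'mean',P.mean(0).round(4),'rect',np.round(ce,1),np.round(sz,1),round(an,1),'axis',np.degrees(np.arctan2(v[1],v[0])).round(1),'len',np.ptp(x@v).round(4),np.ptp(x@V[:,0]).round(4))
E
python3 - <<'E'
from h import *
for n in 't0','s0':
    c=dict(np.load(f'pics/{n}.npz'));print(n);barfit(c,(.53,-.36))
c=dict(np.load('pics/t0.npz'));W=world(c)
print('tub',W[172:182:3,178:196:4].round(3).tolist())
# crate nearest pts to cap, z>.05
P=W.reshape(-1,3);d=np.hypot(P[:,0]-.53,P[:,1]+.36);m=(P[:,2]>.05)&(d>.045)&(d<.13);Q=P[m][np.argsort(d[m])];print(Q[::max(1,len(Q)//15)].round(3))
E
```

```text
t0
0.066 0.077 368 mean [ 0.5244 -0.3517  0.0715] rect [ 532.9 -355.4] [73.1 88.1] 58.5 axis -171.8 len 0.0776 0.0857
0.094 0.115 174 mean [ 0.5263 -0.3564  0.1035] rect [ 529.3 -356.8] [44.3 81.9] 27.2 axis 112.2 len 0.0837 0.0452
s0
0.066 0.077 185 mean [ 0.5276 -0.353   0.0718] rect [ 523.7 -356.5] [74.4 76.4] 11.5 axis 164.9 len 0.0861 0.074
0.094 0.115 109 mean [ 0.5299 -0.359   0.1033] rect [ 528.8 -357.8] [43.2 83. ] 30.1 axis 114.5 len 0.0851 0.043
tub [[[0.607, 0.343, 0.036], [0.608, 0.334, 0.029], [0.608, 0.322, 0.029], [0.607, 0.308, 0.034], [0.607, 0.297, 0.031]], [[0.599, 0.346, 0.028], [0.598, 0.333, 0.032], [0.599, 0.321, 0.03], [0.598, 0.309, 0.03], [0.599, 0.298, 0.029]], [[0.59, 0.345, 0.032], [0.589, 0.332, 0.034], [0.59, 0.323, 0.026], [0.589, 0.308, 0.033], [0.589, 0.295, 0.037]], [[0.58, 0.342, 0.039], [0.581, 0.333, 0.032], [0.581, 0.321, 0.031], [0.581, 0.309, 0.029], [0.58, 0.297, 0.031]]]
[[ 0.542 -0.317  0.07 ]
 [ 0.517 -0.313  0.074]
 [ 0.486 -0.33   0.058]
 [ 0.589 -0.382  0.103]
 [ 0.56  -0.427  0.089]
 [ 0.569 -0.43   0.051]
 [ 0.527 -0.445  0.073]
 [ 0.603 -0.414  0.079]
 [ 0.619 -0.399  0.084]
 [ 0.548 -0.461  0.085]
 [ 0.605 -0.437  0.086]
 [ 0.549 -0.471  0.08 ]
 [ 0.639 -0.4    0.082]
 [ 0.6   -0.459  0.095]
 [ 0.642 -0.419  0.067]
 [ 0.582 -0.479  0.085]]
```

Run:
```python
from h import *
for n in 't0','s0':
    c=dict(np.load(f'pics/{n}.npz'));print(n)
    for r0 in (.034,.038):barfit(c,(.5285,-.358),rad=r0,zb=(.099,.115))
c=dict(np.load('pics/t0.npz'))
def ray(c,u,v,z):
    d=c['R'].T@np.array([(u-c['cx'])/c['fx'],(v-c['cy'])/c['fy'],1]);o=-c['R'].T@c['t'];return (o+d*(z-o[2])/d[2]).round(4)
# cap silhouette by brightness in top image
im=c['image'].min(2)[170:220,385:440];m=(im>190).astype(np.uint8)
n,l,st,ce=cv2.connectedComponentsWithStats(m);k=1+st[1:,4].argmax();ys,xs=np.where(l==k)
(cc,rr)=cv2.minEnclosingCircle(np.c_[xs,ys].astype(np.float32));print(st[k],cc,rr,ray(c,cc[0]+385,cc[1]+170,.073))
g=cv2.resize(c['image'][175:225,385:440,::-1],(660,600),interpolation=cv2.INTER_CUBIC);cv2.imwrite('pics/c1.png',g)
print([ray(c,250+u/4,165+v/4,.105) for u,v in((624,133),(714,126))], 'neck',ray(c,250+159/4,165+178/4,.124))
```

```text
t0
0.066 0.077 259 mean [ 0.5277 -0.3552  0.0716] rect [ 525.4 -354.8] [62.6 59.4] 72.9 axis -160.2 len 0.0663 0.0639
0.099 0.115 126 mean [ 0.5239 -0.3565  0.104 ] rect [ 525.2 -358.6] [28.6 64.4] 24.9 axis 108.1 len 0.0661 0.0312
0.066 0.077 313 mean [ 0.5259 -0.3535  0.0716] rect [ 523.5 -357.2] [72.5 65.2] 89.1 axis -161.6 len 0.0706 0.0704
0.099 0.115 142 mean [ 0.5247 -0.3554  0.1039] rect [ 526.7 -357.4] [33.2 72.3] 28.3 axis 110.1 len 0.0734 0.0372
s0
0.066 0.077 118 mean [ 0.5286 -0.3537  0.0721] rect [ 526.5 -355.2] [62.9 59.8] 71.6 axis -165.9 len 0.0641 0.0622
0.099 0.115 62 mean [ 0.5254 -0.3576  0.105 ] rect [ 525.3 -359.1] [24.5 66.3] 27.6 axis 112.6 len 0.0662 0.0264
0.066 0.077 150 mean [ 0.5274 -0.3539  0.0719] rect [ 525.6 -354.2] [67.7 67.5] 84.0 axis -173.4 len 0.0696 0.0691
0.099 0.115 68 mean [ 0.5261 -0.3574  0.1049] rect [ 526.8 -357.3] [29.5 72.3] 29.8 axis 113.3 len 0.0718 0.0324
[ 17  15  27  28 558] (29.81236457824707, 28.621475219726562) 13.895610809326172 [ 0.5203 -0.3461  0.073 ]
[array([ 0.5198, -0.3147,  0.105 ]), array([ 0.5241, -0.3762,  0.105 ])] neck [0.4908 0.003  0.124 ]
```

View pics/c1.png

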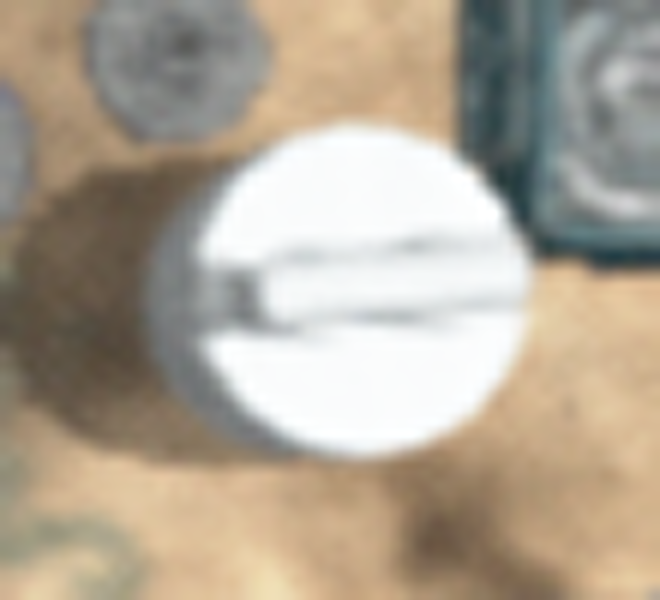

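In the crop the flat-top circle is centred at (362,291). The bar's top runs from (265,295) to (527,272), and the crate corner is at the upper right.

```bash
cat >> h.py <<'E'
def ray(c,u,v,z):
    d=c['R'].T@np.array([(u-c['cx'])/c['fx'],(v-c['cy'])/c['fy'],1]);o=-c['R'].T@c['t'];return (o+d*(z-o[2])/d[2]).round(4)
E
python3 - <<'E'
from h import *
for n in 't0','s0':
    c=dict(np.load(f'pics/{n}.npz'));print(n)
    for r0 in (.036,.04):barfit(c,(.5205,-.347),rad=r0,zb=(.098,.115))
c=dict(np.load('pics/t0.npz'));g=lambda u,v,z:ray(c,384.5+u/12,174.5+v/12,z)
a,b=g(265,295,.105),g(527,272,.105);print('top',g(362,291,.071),'bar',a,b,(a+b)/2,np.linalg.norm(a-b),np.degrees(np.arctan2(*(a-b)[1::-1])))
E
```

```text
t0
0.066 0.077 367 mean [ 0.5202 -0.3459  0.0716] rect [ 520.7 -346.4] [71.2 68.1] 1.3 axis -176.2 len 0.0714 0.068
0.098 0.115 133 mean [ 0.5203 -0.3454  0.1038] rect [ 520.7 -347.1] [17.9 65.2] 7.6 axis 95.0 len 0.0647 0.0184
0.066 0.077 422 mean [ 0.5199 -0.3451  0.0715] rect [ 520.7 -346.7] [76.9 71.2] 88.6 axis -173.8 len 0.0731 0.0782
0.098 0.115 142 mean [ 0.5214 -0.3477  0.1037] rect [ 521.8 -350.4] [24.1 71.8] 15.5 axis 99.8 len 0.0715 0.0257
s0
0.066 0.077 172 mean [ 0.5176 -0.3439  0.0721] rect [ 520.1 -344.9] [71.2 64.7] 8.1 axis -175.6 len 0.0713 0.0651
0.098 0.115 69 mean [ 0.5207 -0.3421  0.105 ] rect [ 522.6 -346.9] [22.4 65.6] 16.2 axis 97.6 len 0.0651 0.0252
0.066 0.077 220 mean [ 0.5194 -0.3409  0.0718] rect [ 520.5 -344.4] [73.4 70.7] 18.0 axis -171.5 len 0.0756 0.0745
0.098 0.115 75 mean [ 0.5219 -0.3452  0.1048] rect [ 523.4 -349.7] [22.4 71.4] 16.2 axis 101.3 len 0.0712 0.024
top [ 0.52   -0.3461  0.071 ] bar [ 0.5175 -0.3163  0.105 ] [ 0.5223 -0.3759  0.105 ] [ 0.5199 -0.3461  0.105 ] 0.05979297617613626 94.60448715698155
```

apply_moves([
  {"dp": [0.03,0.03,0],"yaw": 7},
  {"dp": [0.06,0.06,0],"yaw": 14},
  {"dp": [0.09,0.09,0],"yaw": 21},
  {"dp": [0.12,0.12,0],"yaw": 28},
  {"dp": [0.15,0.15,0],"yaw": 35},
  {"dp": [0.18,0.18,0],"yaw": 42},
  {"dp": [0.21,0.21,0],"yaw": 49},
  {"dp": [0.24,0.24,0],"yaw": 56},
  {"dp": [0.265,0.265,0],"yaw": 63},
  {"dp": [0.28,0.28,-0.01],"yaw": 69},
  {"dp": [0.291,0.289,-0.03],"yaw": 75},
  {"dp": [0.291,0.289,-0.05],"yaw": 75},
  {"dp": [0.291,0.289,-0.05],"yaw": 75},
  {"dp": [0.291,0.289,-0.05],"yaw": 75},
], grip=-0.1)

```text
time_s: 1.27
tcp_pos: [0.5196, -0.3454, 0.174]
eef_rot: [179.8, 0.1, -85.1]
contact_force: [0.2, -0.0, -0.6]
gripper_width: 0.0482
gripper_force: 0.0
```

Run:
```python
from h import *
b=cap('side','s1')
cv2.imwrite('pics/c2.png',cv2.resize(b['image'][90:200,300:420,::-1],(654,600),interpolation=cv2.INTER_CUBIC))
s=get_state();print(s['joints'].round(1),s['tcp_pos'])
```

```text
[-15.7  17.9  -9.9   0.  -62.2  20.6] [ 0.52021017 -0.34615952  0.17540295]
```

View pics/c2.png

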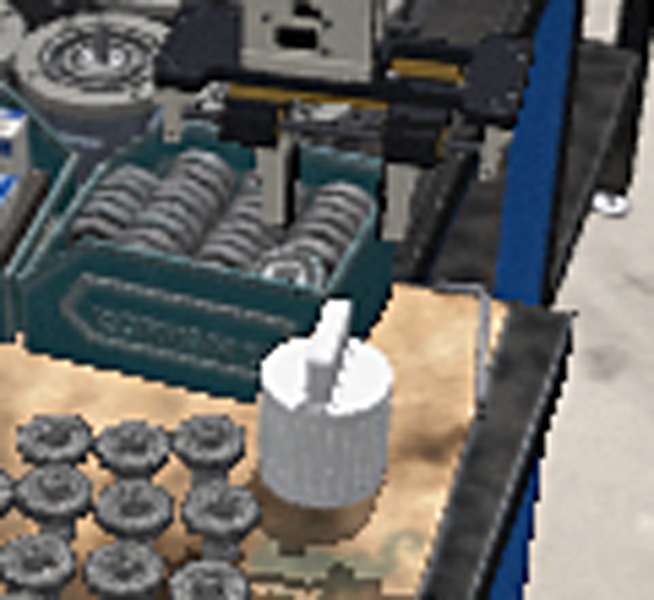

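The fingers, at (275,210) and (397,220), straddle the bar's top at (332,325). I'll descend.

apply_moves([
  {"dp": [0,0,-0.03],"yaw": 0},
  {"dp": [0,0,-0.055],"yaw": 0},
  {"dp": [0,0,-0.07],"yaw": 0},
  {"dp": [0,0,-0.079],"yaw": 0},
  {"dp": [0,0,-0.079],"yaw": 0},
  {"dp": [0,0,-0.079],"yaw": 0},
])

```text
time_s: 1.82
tcp_pos: [0.5208, -0.3466, 0.0973]
eef_rot: [-180.0, -0.1, -85.2]
contact_force: [-0.1, 0.1, 0.7]
gripper_width: 0.0485
gripper_force: 0.0
```

apply_moves([
  {"dp": [0,0,0],"yaw": 0},
  {"dp": [0,0,0],"yaw": 0},
  {"dp": [0,0,0],"yaw": 0},
  {"dp": [0,0,0],"yaw": 0},
  {"dp": [0,0,0],"yaw": 0},
  {"dp": [0,0,0],"yaw": 0},
  {"dp": [0,0,0],"yaw": 0},
  {"dp": [0,0,0],"yaw": 0},
], grip=1, squeeze=50)

```text
time_s: 2.48
tcp_pos: [0.5206, -0.3458, 0.0964]
eef_rot: [-180.0, -0.0, -85.1]
contact_force: [-0.5, 0.7, 2.2]
gripper_width: 0.0153
gripper_force: 50.0
```

apply_moves([
  {"dp": [0,0,0.02],"yaw": 0},
  {"dp": [0,0,0.05],"yaw": 0},
  {"dp": [0,0,0.085],"yaw": 0},
  {"dp": [0,0,0.12],"yaw": 0},
  {"dp": [0,0,0.145],"yaw": 0},
  {"dp": [0,0,0.16],"yaw": 0},
  {"dp": [0,0,0.16],"yaw": 0},
])

```text
time_s: 3.07
tcp_pos: [0.5216, -0.3464, 0.2596]
eef_rot: [-179.7, -0.1, -85.1]
contact_force: [0.9, -1.0, -3.0]
gripper_width: 0.015
gripper_force: 50.0
```

apply_moves([
  {"dp": [0,0.02,0],"yaw": 0},
  {"dp": [0,0.05,0],"yaw": 0},
  {"dp": [0,0.085,0],"yaw": 0},
  {"dp": [-0.005,0.12,0],"yaw": 0},
  {"dp": [-0.01,0.155,0],"yaw": 0},
  {"dp": [-0.015,0.19,0],"yaw": 0},
  {"dp": [-0.02,0.225,0],"yaw": 0},
  {"dp": [-0.024,0.26,0],"yaw": 0},
  {"dp": [-0.028,0.295,0],"yaw": 0},
  {"dp": [-0.028,0.325,0],"yaw": 0},
  {"dp": [-0.028,0.343,0],"yaw": 0},
  {"dp": [-0.028,0.35,0],"yaw": 0},
  {"dp": [-0.028,0.35,0],"yaw": 0},
  {"dp": [-0.028,0.35,0],"yaw": 0},
])

```text
time_s: 4.23
tcp_pos: [0.4917, 0.0041, 0.2548]
eef_rot: [179.9, -0.0, -85.1]
contact_force: [-0.2, -0.4, -3.7]
gripper_width: 0.0152
gripper_force: 50.0
```

Run:
```python
from h import *
b=cap('side','s2');t=cap('top','t2')
cv2.imwrite('pics/c3.png',cv2.resize(b['image'][130:290,250:430,::-1],(675,600),interpolation=cv2.INTER_CUBIC))
s=get_state();print(s['joints'].round(1),s['tcp_pos'],s['contact_force'],s['moment'])
W=world(b);tc=s['tcp_pos']
d=np.hypot(W[...,0]-tc[0],W[...,1]-tc[1])
# cup side wall points: circle fit
def circ(P,R):
    from scipy.optimize import least_squares
    f=lambda p:np.hypot(P[:,0]-p[0],P[:,1]-p[1])-R
    q=least_squares(f,P.mean(0)[:2]-[0,.02],loss='soft_l1',f_scale=.002);return q.x.round(4),np.std(f(q.x)).round(4),len(P)
rim=tc[2]-.096
for nm,lo,hi,R in(('cup',rim+.01,rim+.065,.038),('pilot',.095,.112,.024),('flange',.0605,.0605,.041)):
    m=(d<.06)&(W[...,2]>lo)&(W[...,2]<hi)
    if m.sum()>10: print(nm,circ(W[m],R))
```

```text
[ 23.3   2.  -18.9  -0.  -69.2 -18.5] [0.49199795 0.00339148 0.25525907] [-0.06495557 -0.54598366 -3.02936731] [0.04652269 0.15183199 0.03737998]
cup (array([0.4924, 0.0027]), np.float64(0.0013), 505)
pilot (array([0.4936, 0.0019]), np.float64(0.0012), 81)
```

View pics/c3.png

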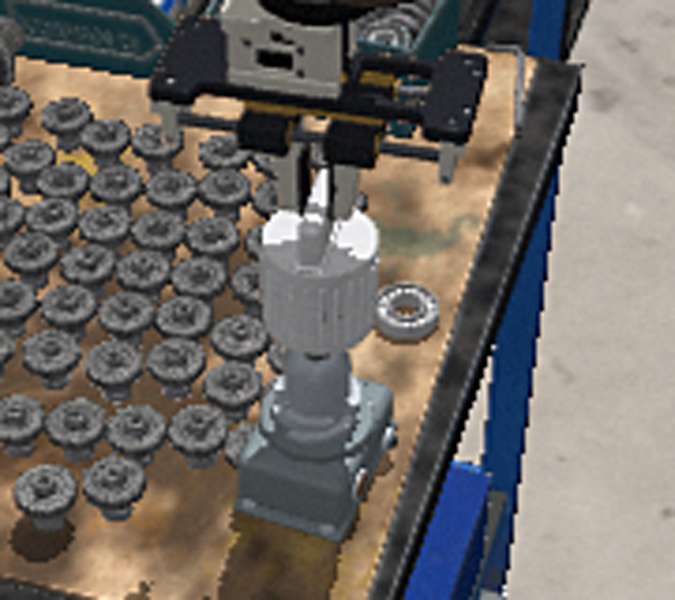

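The picture shows the cap, level, held above the neck. The cup's axis is near column 318 and the neck's near 317.

Run:
```python
from h import *
from scipy.optimize import least_squares
def circ(P,R):
    f=lambda p:np.hypot(P[:,0]-p[0],P[:,1]-p[1])-R
    q=least_squares(f,[.492,.003],loss='soft_l1',f_scale=.0015);return q.x.round(4),np.std(f(q.x)).round(4),len(P)
for n in('s0','s2','t0'):
    W=world(dict(np.load(f'pics/{n}.npz')));d=np.hypot(W[...,0]-.492,W[...,1]-.003)
    m=(d<.03)&(W[...,2]>.09)&(W[...,2]<.113);print(n,'pilot',circ(W[m],.024))
    m=(d<.04)&(W[...,2]>.068)&(W[...,2]<.081);print(n,'thread side',circ(W[m],.031))
    m=(d<.022)&(W[...,2]>.119)&(W[...,2]<.14);print(n,'tip',W[m].mean(0))
```

```text
s0 pilot (array([0.4937, 0.0022]), np.float64(0.0013), 117)
s0 thread side (array([0.4947, 0.0009]), np.float64(0.0031), 100)
s0 tip [0.49232068 0.00669057 0.12388803]
s2 pilot (array([0.4935, 0.002 ]), np.float64(0.0012), 113)
s2 thread side (array([0.4952, 0.0005]), np.float64(0.0031), 105)
s2 tip [0.49044108 0.01325177 0.12294814]
t0 pilot (array([0.4921, 0.0032]), np.float64(0.0003), 14)
t0 thread side (array([0.4929, 0.0049]), np.float64(0.0021), 71)
t0 tip [0.49163556 0.00289404 0.12335773]
```

apply_moves([
  {"dp": [0.001,-0.0005,-0.02],"yaw": 0},
  {"dp": [0.001,-0.0005,-0.04],"yaw": 0},
  {"dp": [0.001,-0.0005,-0.055],"yaw": 0},
  {"dp": [0.001,-0.0005,-0.066],"yaw": 0},
  {"dp": [0.001,-0.0005,-0.07],"yaw": 0},
  {"dp": [0.001,-0.0005,-0.07],"yaw": 0},
  {"dp": [0.001,-0.0005,-0.07],"yaw": 0},
])

```text
time_s: 4.92
tcp_pos: [0.4937, 0.0031, 0.1864]
eef_rot: [-180.0, -0.0, -85.2]
contact_force: [-0.1, 0.7, -4.1]
gripper_width: 0.015
gripper_force: 50.0
```

Run:
```python
from h import *
for i in range(1):
    s=get_state();print(s['tcp_pos'],s['eef_rot'],s['contact_force'],s['moment'])
```

```text
[0.49366265 0.00306101 0.18638462] [-1.79995808e+02 -1.85212037e-02 -8.51805524e+01] [-0.10160124  0.7421     -4.12318189] [0.02836047 0.12698995 0.04710846]
```

apply_moves([
  {"dp": [0,0,-0.002],"yaw": 0},
  {"dp": [0,0,-0.004],"yaw": 0},
  {"dp": [0,0,-0.006],"yaw": 0},
  {"dp": [0,0,-0.008],"yaw": 0},
  {"dp": [0,0,-0.008],"yaw": 0},
  {"dp": [0,0,-0.008],"yaw": 0},
])

```text
time_s: 5.42
tcp_pos: [0.4934, 0.0037, 0.178]
eef_rot: [180.0, -0.0, -85.1]
contact_force: [0.3, -0.1, -3.3]
gripper_width: 0.015
gripper_force: 50.0
```

apply_moves([
  {"dp": [0,0,-0.001],"yaw": 0},
  {"dp": [0,0,-0.002],"yaw": 0},
  {"dp": [0,0,-0.002],"yaw": 0},
  {"dp": [0,0,-0.002],"yaw": 0},
])

```text
time_s: 5.75
tcp_pos: [0.4934, 0.0037, 0.176]
eef_rot: [180.0, -0.0, -85.1]
contact_force: [-0.8, -0.2, -2.4]
gripper_width: 0.015
gripper_force: 50.0
```

apply_moves([
  {"dp": [0,0,-0.001],"yaw": 0},
  {"dp": [0,0,-0.002],"yaw": 0},
  {"dp": [0,0,-0.002],"yaw": 0},
  {"dp": [0,0,-0.002],"yaw": 0},
])

```text
time_s: 6.08
tcp_pos: [0.4939, 0.0037, 0.1747]
eef_rot: [-179.9, -0.0, -85.1]
contact_force: [-0.6, -0.3, 3.9]
gripper_width: 0.0153
gripper_force: 50.0
```

apply_moves([
  {"dp": [0,0,0],"yaw": 4},
  {"dp": [0,0,0],"yaw": 8},
  {"dp": [0,0,0],"yaw": 12},
  {"dp": [0,0,0],"yaw": 16},
  {"dp": [0,0,0],"yaw": 20},
  {"dp": [0,0,0],"yaw": 20},
])

```text
time_s: 6.58
tcp_pos: [0.4939, 0.0037, 0.1747]
eef_rot: [-179.9, -0.0, -64.9]
contact_force: [-0.8, -0.2, 3.4]
gripper_width: 0.015
gripper_force: 50.0
```

apply_moves([
  {"dp": [0,0,0],"yaw": 4},
  {"dp": [0,0,0],"yaw": 8},
  {"dp": [0,0,0],"yaw": 12},
  {"dp": [0,0,0],"yaw": 15},
  {"dp": [0,0,0],"yaw": 15},
])

```text
time_s: 7.0
tcp_pos: [0.4937, 0.0037, 0.1746]
eef_rot: [-180.0, -0.0, -50.1]
contact_force: [-1.6, 0.6, 6.0]
gripper_width: 0.0154
gripper_force: 50.0
```

apply_moves([
  {"dp": [0,0,0],"yaw": 4},
  {"dp": [0,0,0],"yaw": 8},
  {"dp": [0,0,0],"yaw": 12},
  {"dp": [0,0,0],"yaw": 15},
  {"dp": [0,0,0],"yaw": 15},
])

```text
time_s: 7.42
tcp_pos: [0.4929, 0.0037, 0.1736]
eef_rot: [180.0, 0.0, -35.1]
contact_force: [-0.3, -0.1, -4.2]
gripper_width: 0.015
gripper_force: 50.0
```

The lugs have found the gap, since the contact force is gone. I'll lower the cap.

apply_moves([
  {"dp": [0,0,-0.001],"yaw": 1},
  {"dp": [0,0,-0.002],"yaw": 2},
  {"dp": [0,0,-0.003],"yaw": 2},
  {"dp": [0,0,-0.004],"yaw": 2},
  {"dp": [0,0,-0.004],"yaw": 2},
])

```text
time_s: 7.83
tcp_pos: [0.4931, 0.0036, 0.1696]
eef_rot: [180.0, 0.0, -33.2]
contact_force: [0.6, -0.1, -3.3]
gripper_width: 0.0151
gripper_force: 50.0
```

apply_moves([
  {"dp": [0,0,-0.001],"yaw": 0},
  {"dp": [0,0,-0.002],"yaw": 0},
  {"dp": [0,0,-0.003],"yaw": 0},
  {"dp": [0,0,-0.004],"yaw": 0},
  {"dp": [0,0,-0.005],"yaw": 0},
  {"dp": [0,0,-0.006],"yaw": 0},
  {"dp": [0,0,-0.006],"yaw": 0},
])

```text
time_s: 8.42
tcp_pos: [0.4933, 0.0037, 0.1639]
eef_rot: [180.0, 0.0, -33.1]
contact_force: [-0.9, -1.4, -3.3]
gripper_width: 0.015
gripper_force: 50.0
```

apply_moves([
  {"dp": [0,0,-0.0005],"yaw": 0},
  {"dp": [0,0,-0.001],"yaw": 0},
  {"dp": [0,0,-0.0015],"yaw": 0},
  {"dp": [0,0,-0.0015],"yaw": 0},
])

```text
time_s: 8.75
tcp_pos: [0.4937, 0.0037, 0.1638]
eef_rot: [-180.0, -0.1, -33.1]
contact_force: [-4.9, 1.5, 8.6]
gripper_width: 0.0149
gripper_force: 50.0
```

apply_moves([
  {"dp": [0,0,-0.0004],"yaw": -4},
  {"dp": [0,0,-0.0008],"yaw": -8},
  {"dp": [0,0,-0.0012],"yaw": -12},
  {"dp": [0,0,-0.0016],"yaw": -16},
  {"dp": [0,0,-0.002],"yaw": -20},
  {"dp": [0,0,-0.002],"yaw": -20},
])

```text
time_s: 9.25
tcp_pos: [0.4938, 0.0036, 0.1616]
eef_rot: [-180.0, -0.1, -53.3]
contact_force: [-2.9, 0.9, 6.8]
gripper_width: 0.0154
gripper_force: 50.1
```

apply_moves([
  {"dp": [0,0,-0.0004],"yaw": -4},
  {"dp": [0,0,-0.0008],"yaw": -8},
  {"dp": [0,0,-0.0012],"yaw": -12},
  {"dp": [0,0,-0.0016],"yaw": -16},
  {"dp": [0,0,-0.002],"yaw": -20},
  {"dp": [0,0,-0.0024],"yaw": -24},
  {"dp": [0,0,-0.0028],"yaw": -28},
  {"dp": [0,0,-0.0028],"yaw": -28},
])

```text
time_s: 9.92
tcp_pos: [0.4942, 0.0037, 0.1588]
eef_rot: [-179.9, -0.0, -81.3]
contact_force: [-1.3, -0.6, 5.2]
gripper_width: 0.0152
gripper_force: 50.0
```

apply_moves([
  {"dp": [0,0,-0.0004],"yaw": -4},
  {"dp": [0,0,-0.0008],"yaw": -8},
  {"dp": [0,0,-0.0012],"yaw": -12},
  {"dp": [0,0,-0.0016],"yaw": -16},
  {"dp": [0,0,-0.0016],"yaw": -16},
])

```text
time_s: 10.33
tcp_pos: [0.4945, 0.0037, 0.1572]
eef_rot: [-179.9, 0.0, -97.3]
contact_force: [-0.6, -1.5, 5.2]
gripper_width: 0.0152
gripper_force: 50.0
```

Run:
```python
from h import *
s=get_state();print(s['tcp_pos'],s['eef_rot'],s['contact_force'],s['moment'],s['joints'].round(1))
```

```text
[0.49448014 0.00369221 0.15722952] [-1.79864826e+02  1.31780754e-02 -9.72885987e+01] [-0.58651063 -1.491337    5.16147151] [-0.31879989  0.41396532 -0.02624014] [ 23.3   6.7 -27.3   0.1 -55.8 -30.6]
```

apply_moves([
  {"dp": [0,0,-0.0003],"yaw": -4},
  {"dp": [0,0,-0.0006],"yaw": -8},
  {"dp": [0,0,-0.0009],"yaw": -12},
  {"dp": [0,0,-0.0009],"yaw": -12},
])

```text
time_s: 10.67
tcp_pos: [0.4946, 0.0039, 0.1563]
eef_rot: [-179.9, 0.1, -109.3]
contact_force: [-0.8, 0.3, 4.6]
gripper_width: 0.0149
gripper_force: 50.0
```

apply_moves([
  {"dp": [0,0,0],"yaw": -4},
  {"dp": [0,0,0],"yaw": -8},
  {"dp": [0,0,0],"yaw": -12},
  {"dp": [0,0,0],"yaw": -12},
])

```text
time_s: 11.0
tcp_pos: [0.4947, 0.004, 0.1563]
eef_rot: [-179.9, 0.1, -121.2]
contact_force: [0.5, 0.0, 5.4]
gripper_width: 0.0149
gripper_force: 50.0
```

Run:
```python
from h import *
s=get_state();print(s['tcp_pos'],s['eef_rot'],s['contact_force'],s['moment'],s['joints'].round(1))
```

```text
[0.49471941 0.00397537 0.15632103] [-1.79872520e+02  1.04250142e-01 -1.21190522e+02] [0.45067232 0.0054614  5.43154759] [ 0.05309518 -0.05233884  0.03693948] [ 23.3   6.8 -27.4   0.1 -55.7 -54.5]
```

apply_moves([
  {"dp": [0,0,0],"yaw": -4},
  {"dp": [0,0,0],"yaw": -8},
  {"dp": [0,0,0],"yaw": -12},
  {"dp": [0,0,0],"yaw": -16},
  {"dp": [0,0,0],"yaw": -16},
])

```text
time_s: 11.42
tcp_pos: [0.4947, 0.0039, 0.1563]
eef_rot: [-179.9, 0.1, -137.1]
contact_force: [0.2, -0.7, 4.3]
gripper_width: 0.0152
gripper_force: 50.0
```

Run:
```python
from h import *
s=get_state();print(s['tcp_pos'],s['eef_rot'],s['contact_force'],s['moment'])
b=cap('side','s3')
cv2.imwrite('pics/c4.png',cv2.resize(b['image'][170:290,270:405,::-1],(675,600),interpolation=cv2.INTER_CUBIC))
```

```text
[0.49467124 0.00393158 0.15631035] [-1.79904978e+02  1.24878106e-01 -1.37143193e+02] [ 0.24989439 -0.74670834  4.28481428] [-0.04882405 -0.01907152  0.04807788]
```

View pics/c4.png

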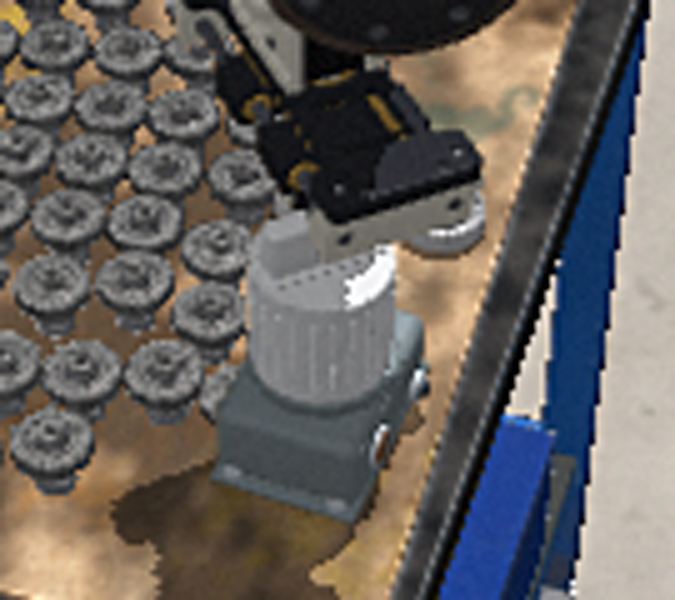

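The cap sits down over the neck on the flange, with no gap visible at (320,395). One small final tighten, then I'll unload the downward push and release.

apply_moves([
  {"dp": [0,0,0],"yaw": -3},
  {"dp": [0,0,0],"yaw": -6},
  {"dp": [0,0,0.0005],"yaw": -6},
  {"dp": [0,0,0.0008],"yaw": -6},
])

```text
time_s: 11.8
tcp_pos: [0.4943, 0.0038, 0.1563]
eef_rot: [-179.9, 0.1, -142.9]
contact_force: [5.0, -1.7, -1.9]
gripper_width: 0.0152
gripper_force: 50.7
```

apply_moves([
  {"dp": [0,0,0],"yaw": 0},
  {"dp": [0,0,0],"yaw": 0},
  {"dp": [0,0,0],"yaw": 0},
  {"dp": [0,0,0],"yaw": 0},
  {"dp": [0,0,0],"yaw": 0},
  {"dp": [0,0,0],"yaw": 0},
], grip=0.1)

```text
time_s: 12.3
tcp_pos: [0.4932, 0.0037, 0.1559]
eef_rot: [180.0, -0.0, -143.1]
contact_force: [-0.5, -0.1, 0.2]
gripper_width: 0.0392
gripper_force: 0.0
```

apply_moves([
  {"dp": [0,0,0.02],"yaw": 0},
  {"dp": [0,0,0.05],"yaw": 0},
  {"dp": [0,0,0.085],"yaw": 0},
  {"dp": [0,0,0.11],"yaw": 0},
  {"dp": [0,-0.03,0.12],"yaw": 0},
  {"dp": [0,-0.07,0.12],"yaw": 0},
  {"dp": [0,-0.11,0.12],"yaw": 0},
  {"dp": [0,-0.15,0.12],"yaw": 0},
  {"dp": [0,-0.18,0.12],"yaw": 0},
  {"dp": [0,-0.2,0.12],"yaw": 0},
  {"dp": [0,-0.2,0.12],"yaw": 0},
  {"dp": [0,-0.2,0.12],"yaw": 0},
])

```text
time_s: 13.3
tcp_pos: [0.493, -0.1973, 0.2757]
eef_rot: [180.0, -0.0, -143.3]
contact_force: [1.0, -0.3, -0.3]
gripper_width: 0.0393
gripper_force: 0.0
```

Run:
```python
from h import *
from scipy.optimize import least_squares
for n in('top','side'):
    c=cap(n,n[0]+'4');W=world(c);d=np.hypot(W[...,0]-.493,W[...,1]-.003)
    for lo,hi,nm in((.125,.138,'top face'),(.158,.175,'bar top')):
        P=W[(d<.038)&(W[...,2]>lo)&(W[...,2]<hi)]
        A=np.c_[P[:,:2],np.ones(len(P))];k=np.linalg.lstsq(A,P[:,2],rcond=None)[0]
        print(n,nm,len(P),P.mean(0).round(4),np.median(P[:,2]).round(4),'slope',k[:2].round(3),'mid',((P.min(0)+P.max(0))/2).round(4))
c=c
cv2.imwrite('pics/c5.png',cv2.resize(c['image'][170:290,270:405,::-1],(675,600),interpolation=cv2.INTER_CUBIC))
```

```text
<stdin>:8: RuntimeWarning: Mean of empty slice.
  ret = um.true_divide(
  return _methods._mean(a, axis=axis, dtype=dtype,
  ret = ret.dtype.type(ret / rcount)
Traceback (most recent call last):
ValueError: zero-size array to reduction operation minimum which has no identity
```

Run:
```python
from h import *
c=cap('side','s4');W=world(c);d=np.hypot(W[...,0]-.493,W[...,1]-.003)
for lo,hi,nm in((.125,.138,'top face'),(.158,.175,'bar top')):
    P=W[(d<.036)&(W[...,2]>lo)&(W[...,2]<hi)]
    A=np.c_[P[:,:2],np.ones(len(P))];k=np.linalg.lstsq(A,P[:,2],rcond=None)[0]
    print(nm,len(P),P.mean(0).round(4),np.median(P[:,2]).round(4),'slope',k[:2].round(3))
cv2.imwrite('pics/c5.png',cv2.resize(c['image'][170:290,270:405,::-1],(675,600),interpolation=cv2.INTER_CUBIC))
```

```text
top face 238 [0.4842 0.017  0.1322] 0.1322 slope [ 0.057 -0.085]
bar top 140 [0.493  0.0061 0.1637] 0.1641 slope [ 0.111 -0.115]
```

View pics/c5.png

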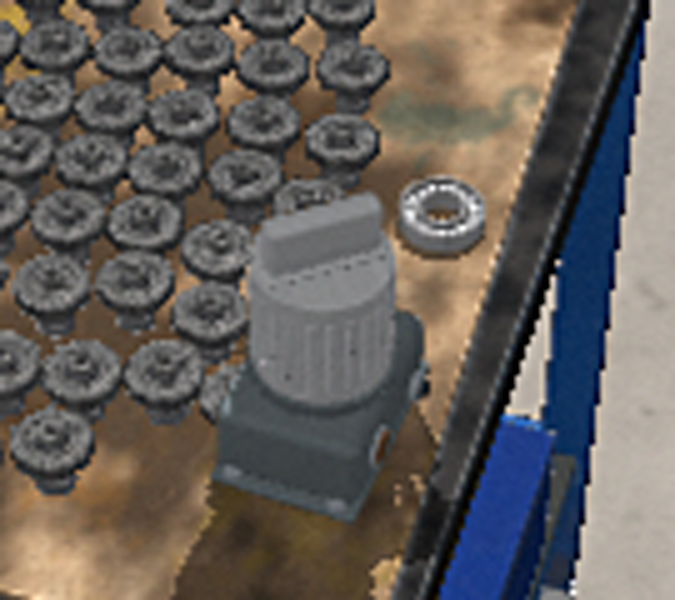

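The cap looks seated and level, and the bearing at (442,215) hasn't been disturbed. I'll check the slope against the standing cap in the first picture, which carries the same bias.

Run:
```python
from h import *
for n,c0,z in(('s0',(.5203,-.346),.071),('s4',(.493,.003),.131)):
    W=world(dict(np.load(f'pics/{n}.npz')));d=np.hypot(W[...,0]-c0[0],W[...,1]-c0[1])
    P=W[(d<.033)&(abs(W[...,2]-z)<.007)];
    for _ in range(4):
        A=np.c_[P[:,:2],np.ones(len(P))];k=np.linalg.lstsq(A,P[:,2],rcond=None)[0];e=abs(P[:,2]-A@k);P=P[e<2*np.median(e)+.0005]
    print(n,len(P),k[:2].round(3),(k[:2]@c0+k[2]-z).round(4))
```

```text
s0 107 [ 0.01  -0.016] 0.0014
s4 162 [ 0.086 -0.13 ] 0.0041
```

Run:
```python
from h import *
for n,c0,z,a in(('s0',(.5203,-.346),.071,94.8),('s4',(.493,.003),.131,37)):
    W=world(dict(np.load(f'pics/{n}.npz')));X=W[...,:2]-c0;d=np.hypot(*X.transpose(2,0,1))
    a=np.radians(a);u=X@[np.cos(a),np.sin(a)];v=X@[-np.sin(a),np.cos(a)]
    for nm,m in(('face',(d<.034)&(abs(v)>.013)&(abs(W[...,2]-z)<.008)),('bartop',(abs(u)<.03)&(abs(v)<.006)&(abs(W[...,2]-z-.034)<.006))):
        P=W[m];q=np.c_[u[m],v[m]];A=np.c_[q,np.ones(len(P))];k=np.linalg.lstsq(A,P[:,2],rcond=None)[0]
        print(n,nm,len(P),'slope along/across bar',k[:2].round(3),'median dz',np.median(P[:,2]-z).round(4),'std',(P[:,2]-A@k).std().round(4))
```

```text
s0 face 109 slope along/across bar [-0.019  0.005] median dz 0.0013 std 0.0021
s0 bartop 50 slope along/across bar [-0.038 -0.212] median dz 0.0343 std 0.0023
s4 face 105 slope along/across bar [-0.02   0.018] median dz 0.0004 std 0.0017
s4 bartop 86 slope along/across bar [ 0.023 -0.092] median dz 0.0341 std 0.002
```

The cap is level, with the same slopes as when it stood on the table, and its face height is within 0.5 mm of home. I'm handing it in.

```bash
python3 -c "
from plant import r
print(r.close_job())"
```

```text
the job is handed in; nothing more can be done
None
```

The filler cap is screwed home on the flange and released. In the last side view it was level, with its top face 0.4 mm above the expected height. The grease tub, bearing and hex key were not touched. I handed the job in at about 13 s; no verdict was returned.

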